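# Set the short oil tin's tab-locked cap to pour

### The arm

A 6-joint arm with a two-finger parallel gripper is mounted at the origin on the work surface. World frame = base frame: x ahead of the robot, y to its left, z up, the work surface at z = 0. Lengths are in m, angles in rad, forces in N, time in s.
With the tool pointing down it reaches from about 0.275 to 0.85 m from the base axis. Payload 19 kg.
Tool frame: the origin (TCP) lies between the finger pads; the fingertips stand 25 mm ahead of it and the grasp point (between the pads) lies 6 mm ahead of it; z points along the fingers, y is the line along which they close (so a half turn about z gives the same grasp; the last joint's range is limited). The gripper opens to 85 mm and grips with 20 to 120 N. Pads are 22 mm wide; open, the fingers measure 114 mm over their backs; the gripper's body (76 mm by 85 mm) begins 54 mm behind the grasp point. The pads swing forward as they close: fully open they stand 13 mm farther back than shut.
Start: joints at [1.063, 0.15, 1.437, -0, 1.554, -0.134], TCP at [0.21, 0.535, 0.256] pointing down, gripper open.
Joint ranges: [-2.8, 2.8], [-0.68, 2.1], [0.12, 2.68], [-1.39, 4.53], [0.16, 2.79], [-2.81, 2.81]. Speed limits (rad/s): [1.89, 1.89, 2.22, 3.01, 3.01, 3.01].

### API

Orientations are given as a unit quaternion [x, y, z, w].
In Python, from rig import arm, viewer, finish_job gives the robot as it stands.
- The arm moves only by the shell command python3 -m handwheel 'ROWS' [FORCE]. ROWS is JSON, a list of rows, each a list of 5 numbers: the shift along the tool's x, y, z in m, then the turn about the tool's z in rad, then the closure in counts, from 0 (fully open) to 255 (shut). In form: [[x, y, z, spin, hand], ...]. A call has 1 to 8 rows; each row is the pose to reach, as a shift and turn from the pose commanded when the call began, along the tool's axes at that moment; what a row does not reach only later rows make up. A row lasts 1/10 s, in which the tool goes at most 50 mm and 8.59 degrees, less where a joint would pass 70% of its speed; a pose out of reach is approached as far as the arm can. A call with a gripper value outside its range is refused whole. The fingers move at their own pace and stop on an object; FORCE is the grip in N (left out, the last holds). Time passes only in rows, so rows that repeat a pose let the fingers close. It gives the time, the measured TCP pose, the force, the opening and the grip force at its end, in the units of the state.
- arm.get_state(): the state, without advancing time (a new reading comes with each control period).
- viewer.get_image(name): name is "side" or "top"; returns a dict with "image" (480x640x3 uint8, red, green, blue), "fx", "fy", "cx", "cy" (pixels), "dist_coeffs" ([k1, k2, p1, p2, k3] as OpenCV has them; the pictures are not rectified), "cam_to_world" (4x4, takes a point from camera to world coordinates). Camera axes: x right, y down, z forward; pixel columns grow to the right and rows downward; lengths in m; the calibration is good to about 2 mm. A picture is of the moment at which its call begins. There is no depth.
- finish_job(): hands the job in; it is judged then, once.
The state is a dict: "time": time; "joint_positions": joint angles; "joint_velocities": joint speeds; "effort": joint torques, N m; "tcp_pos": TCP position; "eef_rot": TCP orientation; "contact_force": force on the tool from outside, world axes, zero at the start; "wrist_torque": the same for the moment, N m; "grip_width": opening from 0.0 (shut) to 1.0 (fully open); "finger_force": force on a finger pad.
Only numpy, scipy, OpenCV 4.12 (cv2) and the standard library are available. Lean on these libraries where they do the work, as an engineer would, in place of code of your own. Each camera call takes 0.05 s, during which the arm holds its last target. There are 200 camera calls.

### The job

Get the short tin of block oil ready to pour: pinch the two side tabs of its cap together and, keeping them pinched, turn the cap anticlockwise (seen from above) until it stops with its spout over the tin's pouring lip, then let go. Leave the cap of the taller tin locked as it is.

Things in the scene. Friction and masses are not known exactly. Their poses are not given: they have to be found in the camera images.
- short_tin_cap_grip (a point): Point on the upright axis of the black cap to turn, midway between its two grey side tabs, 36 mm above the tin's shoulder; cap top 19 mm above it. Turns with the cap, z up. Tabs at +y and -y: 24 mm wide, from 26 mm below to 11 mm above this point, outer faces flat, 56 mm over both. Each slides 6 mm inward on a spring (2 to 7 N). Spout points to -x, 12 mm thick, tip 54 mm from the axis, 6 mm lower.
- short_tin_cap (a joint): Turn of the short tin's cap, rad: 0 locked (start), growing anticlockwise seen from above, 1.25 at its stop with the spout over the pouring lip. Locked unless both tabs are pushed in 5 mm or more (46 mm or less over both); then only a drag of 0.1 N m. Let go past the teeth, it stays where it is left.
- short_tin: Round metal tin 96 mm across, fixed upright in a log-slice ring (124 mm across) on the bench. Origin on the bench under the cap's axis, z up. Flat shoulder at 100 mm; on it, beside each tab's foot, two steel teeth 9 mm high, out to 34 mm from the axis. Pouring lip: open steel trough 22 mm wide, 9 mm high, 43 to 73 mm from the axis, 1.25 rad anticlockwise of the origin's -x, where the spout starts.
- tall_tin_cap_spout (a point): Tip of the spout of the other, taller tin's cap, 54 mm from that cap's axis (which lies at +x of this frame) and 30 mm above that tin's shoulder. That tin has the same cap, tabs, lip and ring; its shoulder is 170 mm above the bench. To be left locked.

How it is judged:
By the outcome, as a careful person would: the job done as asked, in the order asked, and still so for the second after the job is handed in, with the robot touching nothing.
It also fails if it takes over 29 s, if anything falls off the work surface, if the arm or the gripper's body presses on something with over 40 N, if the wrist force passes 120 N, or if a joint passes its speed limit or range.

## Working session

There is one attempt and no reset: what is moved stays moved. The work goes in short steps, Python scripts to look and compute and a shell command to move; the robot and the scene stay as the last step left them, time stands still between calls to the robot, and variables do not carry over. Pictures are saved under pics/ and viewed, at most 10 in all, crops included, and the job is handed in when it is done.

```bash
mkdir -p pics
python3 - <<'E'
from rig import arm,viewer
import cv2,numpy as np,pickle
s=arm.get_state();print({k:np.round(v,3).tolist() for k,v in s.items()})
d={}
for n in("side","top"):
    r=viewer.get_image(n);d[n]=r;cv2.imwrite(f"pics/{n}0.png",cv2.cvtColor(r["image"],cv2.COLOR_RGB2BGR))
    print(n,r["fx"],r["fy"],r["cx"],r["cy"],r["dist_coeffs"]);print(np.round(r["cam_to_world"],3))
pickle.dump(d,open("d0.pkl","wb"))
E
```

```text
{'time': 0.0, 'joint_positions': [1.063, 0.151, 1.438, 0.0, 1.554, -0.134], 'joint_velocities': [0.0, -0.001, -0.001, -0.002, 0.001, 0.001], 'effort': [0.003, -71.304, -57.089, 0.0, 0.008, 0.0], 'tcp_pos': [0.21, 0.535, 0.256], 'eef_rot': [0.186, 0.983, -0.001, -0.0], 'contact_force': [-0.804, 0.049, -0.523], 'wrist_torque': [-0.021, 0.001, -0.03], 'finger_force': 0.0, 'grip_width': 1.002}
side 454.3051251994692 454.3051251994692 324.37364262664977 237.58469425169082 [-0.02808337  0.          0.          0.          0.        ]
[[ 0.985 -0.122  0.125  0.418]
 [-0.174 -0.701  0.691 -0.486]
 [ 0.003 -0.702 -0.712  0.612]
 [ 0.     0.     0.     1.   ]]
top 474.7650213383562 474.7650213383562 317.52026632029356 239.17898418898397 [-0.11363057  0.          0.          0.          0.        ]
[[ 0.013 -0.998  0.069  0.462]
 [-1.    -0.015 -0.023  0.005]
 [ 0.024 -0.069 -0.997  0.882]
 [ 0.     0.     0.     1.   ]]
```

View pics/side0.png

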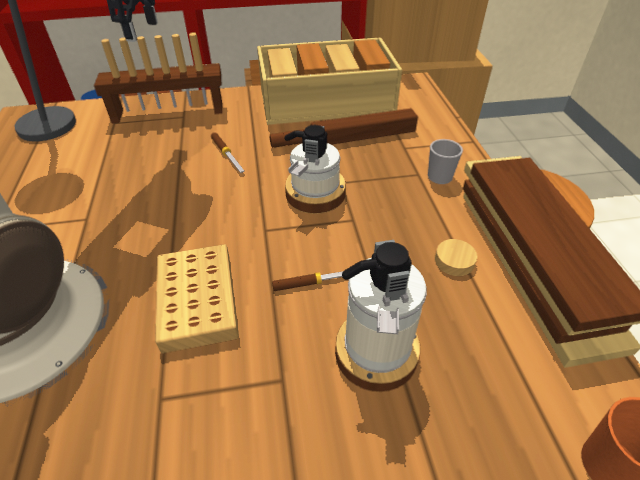

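View pics/top0.png

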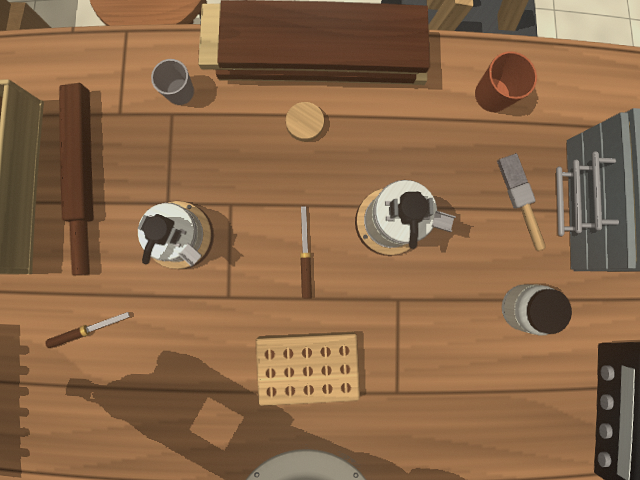

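The short tin is at about (155,230) in the top view, with its spout tip near (147,258). In the side view its cap is near (315,140) and the spout tip near (289,136). I'll enlarge both.

```bash
python3 - <<'E'
import cv2,numpy as np,pickle
d=pickle.load(open("d0.pkl","rb"))
a=d["top"]["image"][190:280,120:230];b=d["side"]["image"][115:215,265:365]
a=cv2.resize(a,(440,360),interpolation=cv2.INTER_CUBIC);b=cv2.resize(b,(360,360),interpolation=cv2.INTER_CUBIC)
cv2.imwrite("pics/crop0.png",cv2.cvtColor(np.hstack([a,b]),cv2.COLOR_RGB2BGR))
E
cat > h.py <<'E'
import cv2,numpy as np
def ray(r,u,v):
    K=np.array([[r["fx"],0,r["cx"]],[0,r["fy"],r["cy"]],[0,0,1]])
    p=cv2.undistortPoints(np.array([[[u,v]]],float),K,np.array(r["dist_coeffs"],float))[0,0]
    T=np.array(r["cam_to_world"]);return T[:3,3],T[:3,:3]@np.array([p[0],p[1],1])
def onz(r,u,v,z):
    o,w=ray(r,u,v);return o+w*(z-o[2])/w[2]
def proj(r,P):
    T=np.linalg.inv(np.array(r["cam_to_world"]));K=np.array([[r["fx"],0,r["cx"]],[0,r["fy"],r["cy"]],[0,0,1]])
    return cv2.projectPoints(np.array(P,float).reshape(-1,3),cv2.Rodrigues(T[:3,:3])[0],T[:3,3],K,np.array(r["dist_coeffs"],float))[0].reshape(-1,2)
E
```

```text
(no output)
```

View pics/crop0.png

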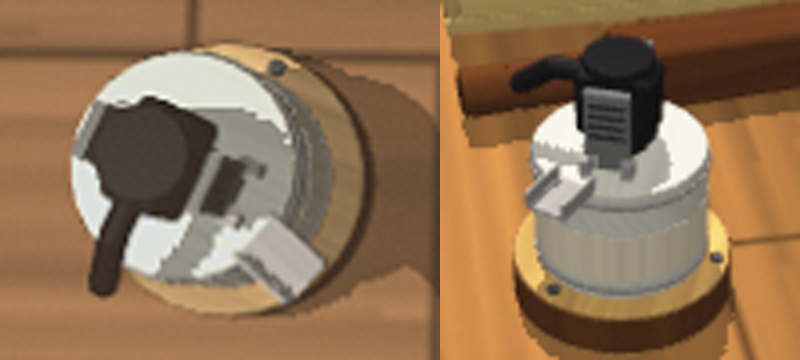

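Run:
```python
import pickle;from h import *
d=pickle.load(open("d0.pkl","rb"));t,s=d["top"],d["side"]
for n,r,u,v,z in [("cap",t,155.5,227.5,.155),("cap",s,314.4,131.1,.155),("sh",t,166,231.2,.1),("sh",s,315,156.4,.1),("tip",t,145,262,.13),("tip",s,286.7,136.7,.13),("lip",t,190.5,255.5,.106),("lip",s,299.5,166.5,.106)]:
    print(n,onz(r,u,v,z).round(4))
from scipy.spatial.transform import Rotation as R
from rig import arm
print(R.from_quat(arm.get_state()["eef_rot"]).as_matrix().round(3))
```

```text
cap [0.5268 0.2381 0.155 ]
cap [0.5276 0.2321 0.155 ]
sh [0.5257 0.2378 0.1   ]
sh [0.5278 0.2303 0.1   ]
tip [0.4736 0.2612 0.13  ]
tip [0.4784 0.261  0.13  ]
lip [0.4859 0.1939 0.106 ]
lip [0.4932 0.1952 0.106 ]
[[-0.931  0.365 -0.001]
 [ 0.365  0.931 -0.001]
 [ 0.    -0.001 -1.   ]]
```

Both views agree: the axis is at about (0.527, 0.2345) and the spout bearing is about 154°. The measured tip radius of 57 mm and lip bearing 73° further on match the given sizes. Next I move above the cap.

```bash
python3 -m handwheel '[[-0.05,-0.02,0,0,0],[-0.1,-0.04,0,0,0],[-0.15,-0.06,0,0,0],[-0.2,-0.08,0,0,0],[-0.25,-0.1,0,0.02,0],[-0.3,-0.12,0,0.04,0],[-0.35,-0.14,0,0.06,0],[-0.38,-0.155,0,0.08,0]]' 40
python3 - <<'E'
from rig import arm
import numpy as np
from scipy.spatial.transform import Rotation as R
s=arm.get_state();M=R.from_quat(s["eef_rot"]).as_matrix()
print(s["tcp_pos"],np.degrees(np.arctan2(M[1,1],M[0,1])),M.T@(np.array([.527,.2345,.256])-s["tcp_pos"]),s["joint_positions"])
E
```

```text
time: 0.9
tcp_pos: [0.501, 0.258, 0.2561]
eef_rot: [0.225, 0.974, -0.0, -0.0]
contact_force: [0.5, 1.5, 0.4]
grip_width: 0.999
finger_force: 0.0
[0.50101886 0.25801076 0.25606484] 63.95101853568147 [-3.36664678e-02 -9.71315242e-03  5.77975594e-05] [ 3.38824410e-01  1.26880132e-01  1.46455728e+00  4.67236833e-05
  1.55049084e+00 -7.77332353e-01]
```

```bash
python3 -m handwheel '[[-0.025,-0.009,0,0,0],[-0.025,-0.009,0,0,0],[-0.025,-0.009,0.03,0,0],[-0.025,-0.009,0.04,0,0],[-0.025,-0.009,0.04,0,0]]'
python3 - <<'E'
from rig import arm,viewer
import numpy as np,cv2
from h import *
from scipy.spatial.transform import Rotation as R
s=arm.get_state();M=R.from_quat(s["eef_rot"]).as_matrix()
print(np.degrees(np.arctan2(M[1,1],M[0,1])),M.T@(np.array([.527,.2345,.142])-s["tcp_pos"]))
o=[]
for n,c in(("side",(314,131)),("top",(155,228))):
    r=viewer.get_image(n);u,v=c;o.append(cv2.resize(r["image"][max(0,v-50):v+50,u-50:u+50],(400,400),interpolation=cv2.INTER_CUBIC))
    print(n,proj(r,[s["tcp_pos"],s["tcp_pos"]+.025*M[:,2],[.527,.2345,.155]]).round(1).tolist())
cv2.imwrite("pics/p1.png",cv2.cvtColor(np.hstack(o),cv2.COLOR_RGB2BGR))
E
```

```text
time: 1.4
tcp_pos: [0.5174, 0.2409, 0.2148]
eef_rot: [0.225, 0.974, -0.001, -0.001]
contact_force: [-0.2, 0.0, -0.1]
grip_width: 1.002
finger_force: 0.0
64.03100962062094 [-0.01156357 -0.0013738   0.07279451]
side [[307.5, 99.5], [307.7, 112.2], [313.9, 130.4]]
top [[140.2, 230.1], [146.1, 231.7], [157.8, 227.4]]
```

View pics/p1.png

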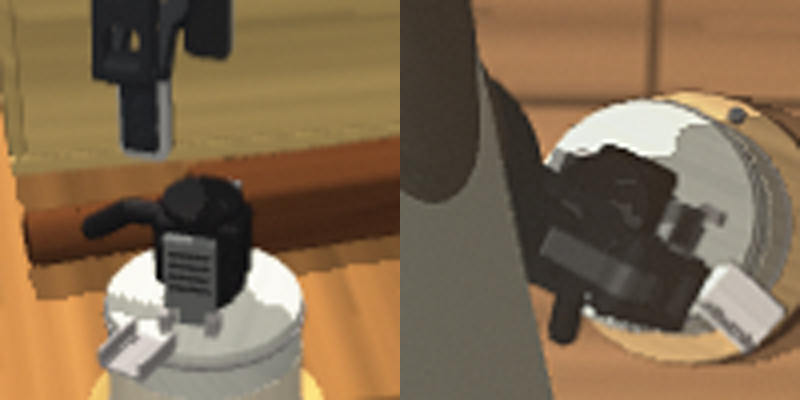

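The side view shows the open fingers above the cap, and the gripper is still about 12 mm short along tool x. I'll correct that, then descend.

```bash
python3 -m handwheel '[[-0.0115,-0.001,0,0,0],[-0.0115,-0.001,0.01,0,0],[-0.0115,-0.001,0.03,0,0],[-0.0115,-0.001,0.05,0,0],[-0.0115,-0.001,0.065,0,0],[-0.0115,-0.001,0.073,0,0],[-0.0115,-0.001,0.073,0,0],[-0.0115,-0.001,0.073,0,0]]'
python3 - <<'E'
from rig import arm,viewer
import numpy as np,cv2
from h import *
from scipy.spatial.transform import Rotation as R
s=arm.get_state();M=R.from_quat(s["eef_rot"]).as_matrix()
print(np.degrees(np.arctan2(M[1,1],M[0,1])),M.T@(np.array([.527,.2345,.142])-s["tcp_pos"]),s["grip_width"])
o=[]
for n,c in(("side",(314,131)),("top",(155,228))):
    r=viewer.get_image(n);u,v=c;o.append(cv2.resize(r["image"][max(0,v-50):v+50,u-50:u+50],(400,400),interpolation=cv2.INTER_CUBIC))
cv2.imwrite("pics/p2.png",cv2.cvtColor(np.hstack(o),cv2.COLOR_RGB2BGR))
E
```

```text
time: 2.3
tcp_pos: [0.5286, 0.2348, 0.1439]
eef_rot: [0.225, 0.974, 0.0, 0.0]
contact_force: [0.1, 0.6, 0.6]
grip_width: 1.001
finger_force: 0.0
63.998953995021935 [ 0.00129596 -0.00096937  0.00192968] 1.0011708347213113
```

View pics/p2.png

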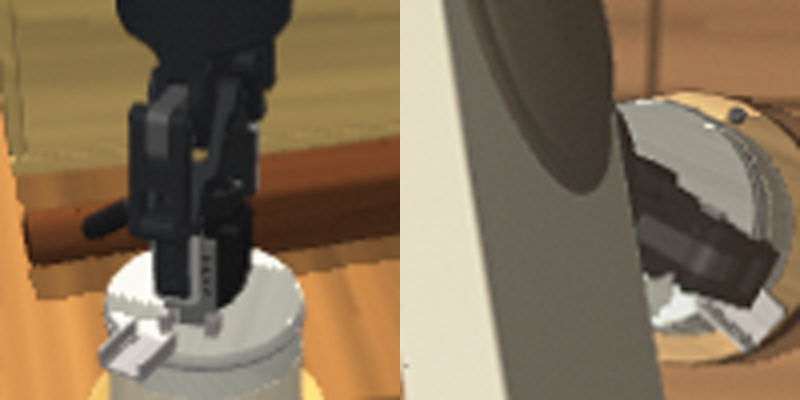

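The fingers straddle the cap with the pads facing the tabs. Now I close.

```bash
for i in 1; do python3 -m handwheel '[[-0.0005,0,0.002,0,60],[-0.0005,0,0.002,0,100],[-0.0005,0,0.002,0,100],[-0.0005,0,0.002,0,100],[-0.0005,0,0.002,0,100]]' 40; done; python3 -c "
from rig import arm
s=arm.get_state();print(s['tcp_pos'],s['wrist_torque'],s['grip_width']*85)"
```

```text
time: 2.9
tcp_pos: [0.5293, 0.2352, 0.142]
eef_rot: [0.225, 0.974, 0.001, 0.001]
contact_force: [3.4, 7.0, 2.1]
grip_width: 0.605
finger_force: 3.6
[0.52928831 0.23518946 0.14201578] [ 1.07158178 -0.51536595 -0.03843461] 51.40811497129678
```

The cap pushes the tool towards +y with 7.8 N and the opening is 51.4 mm, so only the +y tab is being pressed. The tool needs to shift about +3.5 mm along its y.

```bash
python3 -m handwheel '[[0,0.0035,0,0,100],[0,0.0035,0,0,120],[0,0.0035,0,0,160],[0,0.0035,0,0,160],[0,0.0035,0,0,160]]' 40; python3 -c "
from rig import arm
s=arm.get_state();print(s['tcp_pos'],s['wrist_torque'],s['grip_width']*85)"
```

```text
time: 3.4
tcp_pos: [0.531, 0.2385, 0.1431]
eef_rot: [0.225, 0.974, 0.001, 0.001]
contact_force: [-1.1, 5.6, 16.8]
grip_width: 0.494
finger_force: 38.8
[0.53098349 0.23845806 0.14308372] [0.95852673 0.21734014 0.34182918] 42.00791338446321
```

Both tabs are in: the opening is 42 mm and the grip force 39 N. Next is the first part of the turn, anticlockwise, which is negative spin.

```bash
python3 -m handwheel '[[0,0,0,-0.06,160],[0,0,0,-0.13,160],[0,0,0,-0.2,160],[0,0,0,-0.27,160],[0,0,0,-0.34,160],[0,0,0,-0.4,160],[0,0,0,-0.4,160]]'
cat > st.py <<'E'
from rig import arm
import numpy as np
from scipy.spatial.transform import Rotation as R
s=arm.get_state();M=R.from_quat(s["eef_rot"]).as_matrix()
print("yaw",np.degrees(np.arctan2(M[1,1],M[0,1])),"F tool",(M.T@s["contact_force"]).round(1),"T",np.round(s["wrist_torque"],2),"open",s["grip_width"]*85,"j6",s["joint_positions"][5])
E
python3 st.py
```

```text
time: 4.1
tcp_pos: [0.5312, 0.2397, 0.1432]
eef_rot: [0.025, 1.0, 0.002, 0.002]
contact_force: [1.3, 17.3, 13.9]
grip_width: 0.488
finger_force: 39.0
yaw 87.08252381424742 F tool [ -0.5  17.4 -13.8] T [ 2.99 -0.41  0.01] open 41.522372294881 j6 -1.2304421511233288
```

Yaw moved 23° with no torque build-up, so the cap is turning. I'll ease the side force and carry on.

```bash
python3 -m handwheel '[[0,0.0015,-0.001,-0.04,160],[0,0.002,-0.001,-0.1,160],[0,0.002,-0.001,-0.17,160],[0,0.002,-0.001,-0.24,160],[0,0.002,-0.001,-0.31,160],[0,0.002,-0.001,-0.38,160],[0,0.002,-0.001,-0.45,160],[0,0.002,-0.001,-0.45,160]]'; python3 st.py
```

```text
time: 4.9
tcp_pos: [0.5309, 0.2414, 0.1434]
eef_rot: [-0.198, 0.98, 0.002, 0.001]
contact_force: [1.7, 15.4, 8.0]
grip_width: 0.486
finger_force: 42.5
yaw 112.88905393203363 F tool [-7.6 13.6 -8. ] T [ 2.77 -0.22  0.01] open 41.29700470522823 j6 -1.6776100191378596
```

```bash
python3 -m handwheel '[[-0.0008,0.0018,0,-0.05,160],[-0.0008,0.0018,0,-0.12,160],[-0.0008,0.0018,0,-0.19,160],[-0.0008,0.0018,0,-0.26,160],[-0.0008,0.0018,0,-0.33,160],[-0.0008,0.0018,0,-0.39,160],[-0.0008,0.0018,0,-0.39,160]]'; python3 st.py
python3 - <<'E'
from rig import viewer
import numpy as np,cv2
o=[]
for n,c in(("side",(314,131)),("top",(165,228))):
    r=viewer.get_image(n);u,v=c;o.append(cv2.resize(r["image"][v-50:v+50,u-50:u+50],(400,400),interpolation=cv2.INTER_CUBIC))
cv2.imwrite("pics/p3.png",cv2.cvtColor(np.hstack(o),cv2.COLOR_RGB2BGR))
E
```

```text
time: 5.6
tcp_pos: [0.5302, 0.2429, 0.1434]
eef_rot: [-0.384, 0.923, 0.001, 0.001]
contact_force: [-5.8, 10.1, 11.4]
grip_width: 0.488
finger_force: 43.3
yaw 135.2114266186158 F tool [ -3.2  11.2 -11.4] T [1.84 1.06 0.07] open 41.458570409150724 j6 -2.0639685486269803
```

View pics/p3.png

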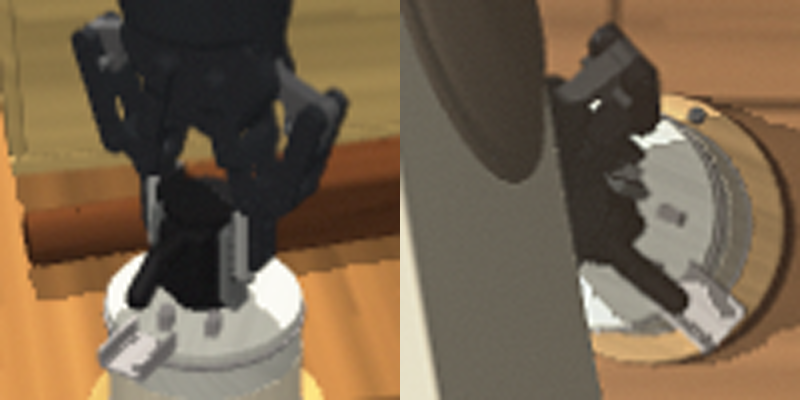

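The spout (top crop, about (680,298)) now points at the lip, at about (715,310). I'll turn on gently until the stop shows up as yaw torque.

```bash
python3 -m handwheel '[[0,0.0005,0,-0.03,160],[0,0.0005,0,-0.06,160],[0,0.0005,0,-0.06,160],[0,0.0005,0,-0.06,160]]'; python3 st.py
```

```text
time: 6.1
tcp_pos: [0.53, 0.243, 0.1433]
eef_rot: [-0.41, 0.912, 0.001, 0.001]
contact_force: [-3.5, 9.1, 10.7]
grip_width: 0.483
finger_force: 41.1
yaw 138.4717520234939 F tool [ -4.5   8.7 -10.7] T [ 1.63  0.87 -0.86] open 41.06965679199436 j6 -2.120368423371176
```

Yaw torque rose to 0.86 N·m after 74.5° of turn, so the cap is on its stop. I'll open the fingers, then lift straight up.

```bash
python3 -m handwheel '[[0,0,0,0,60],[0,0,0,0,0],[0,0,0,0,0],[0,0,0,0,0],[0,0,0,0,0],[0,0,0,0,0],[0,0,-0.02,0,0],[0,0,-0.05,0,0]]'; python3 -m handwheel '[[0,0,-0.05,0,0],[0,0,-0.1,0,0],[0.05,0,-0.12,0,0],[0.1,0,-0.12,0,0],[0.15,0,-0.12,0,0],[0.18,0,-0.12,0,0],[0.18,0,-0.12,0,0],[0.18,0,-0.12,0,0]]'; python3 st.py
python3 - <<'E'
from rig import viewer
from h import *
o=[]
for n,c in(("side",(314,131)),("top",(165,228))):
    r=viewer.get_image(n);u,v=c;o.append(cv2.resize(r["image"][v-50:v+50,u-50:u+50],(400,400),interpolation=cv2.INTER_CUBIC))
cv2.imwrite("pics/p4.png",cv2.cvtColor(np.hstack(o),cv2.COLOR_RGB2BGR))
E
```

```text
time: 6.9
tcp_pos: [0.5294, 0.2417, 0.1913]
eef_rot: [-0.411, 0.912, 0.0, -0.002]
contact_force: [-0.4, -0.1, -0.2]
grip_width: 0.998
finger_force: 0.0
time: 7.7
tcp_pos: [0.4107, 0.1069, 0.3128]
eef_rot: [-0.41, 0.912, -0.0, 0.001]
contact_force: [-0.3, 0.4, 0.6]
grip_width: 1.0
finger_force: 0.0
yaw 138.4136893451146 F tool [-0.1  0.5 -0.6] T [ 0.05 -0.01 -0.03] open 85.01443222042764 j6 -2.3430870101576846
```

View pics/p4.png

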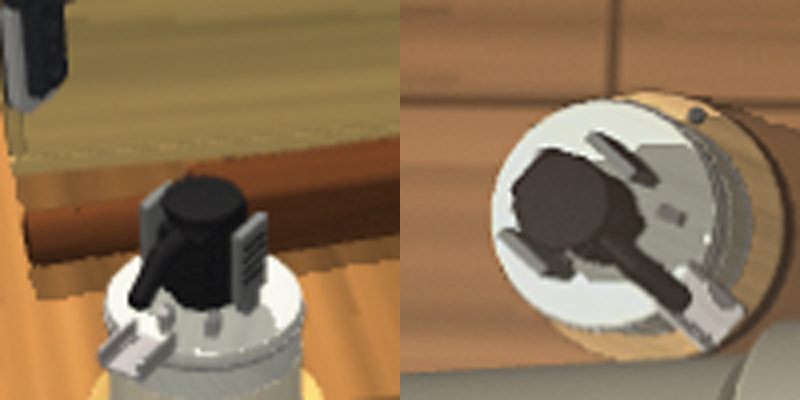

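The tabs have sprung back out and the spout lies over the lip. I'll check the angle numerically and hand in.

Run:
```python
import pickle;from h import *
from rig import finish_job
t=pickle.load(open("d0.pkl","rb"))["top"]
c=onz(t,155.3,229,.155);p=onz(t,185.5,252.3,.13);v=p-c;a=np.degrees(np.arctan2(v[1],v[0]))%360
print(v,a)
if 218<a<236: print(finish_job())
```

```text
[-0.03431242 -0.042076   -0.025     ] 230.8032154619232
the job is handed in; nothing more can be done
None
```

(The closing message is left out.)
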